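# Tuck the key box's sprung flap under its brass lip

### The arm

A 6-joint arm with a two-finger parallel gripper is mounted at the origin on the work surface. World frame = base frame: x ahead of the robot, y to its left, z up, the work surface at z = 0. Lengths are in m, angles in rad, forces in N, time in s.
With the tool pointing down it reaches from about 0.3 to 0.875 m from the base axis. Payload 6.4 kg.
Tool frame: the origin (TCP) lies at the centre of the arm's flange, where the gripper is bolted on; the fingertips stand 173 mm ahead of it and the grasp point (between the pads) lies manip.hold_point_z ahead of it (manip.hold_point_z is the distance from the TCP to the grasp point, in m); z points along the fingers, y is the line along which they close (so a half turn about z gives the same grasp; the last joint's range is limited). The gripper opens to 85 mm and grips with 20 to 120 N. Pads are 22 mm wide; open, the fingers measure 114 mm over their backs; the gripper's body (76 mm by 85 mm) begins 54 mm behind the grasp point. The pads swing forward as they close: fully open they stand 13 mm farther back than shut.
Start: joints at [1.072, 0.181, 1.607, -0, 1.354, -0.206], TCP at [0.166, 0.551, 0.405] pointing down, gripper open.
Joint ranges: [-2.99, 2.99], [-0.89, 2.07], [0.3, 2.58], [-1.14, 4.28], [0, 2.63], [-3.12, 3.12]. Speed limits (rad/s): [2.57, 2.57, 3.01, 3.14, 3.14, 3.14].

### API

Orientations are given as a rotation vector (axis times angle).
In Python, from station import manip gives the robot as it stands. Calls block until the motion is done:
- manip.reach(position, orientation): joint-space move of the TCP to a pose.
- manip.move_straight(position, rot=None, feed=0.15): straight line of the TCP; rot=None keeps the orientation; feed is the mean speed in m/s.
- manip.move_j(angles): joint-space move.
- manip.grip(opening, effort=None): finger opening in m; effort is the grip in N (None keeps the last); returns when the fingers have stopped.
- manip.wait(seconds).
- manip.inverse_kinematics(position, orientation): joint angles nearest the present ones, or None.
- manip.grab_frame(name): name is "side" or "top" or "wrist"; returns a dict with "pixels" (384x512x3 uint8, red, green, blue), "vertical_fov" (degrees; the focal length in pixels is half the picture's height over the tangent of half this angle, whatever the lens; pixels are square), "cx", "cy" (the principal point, pixels), "view" (4x4, takes a point from world to camera coordinates). Camera axes: x right, y down, z forward; pixel columns grow to the right and rows downward; lengths in m; the calibration is good to about 2 mm. A picture is of the moment at which its call begins. There is no depth.
A pose or a line that the arm cannot do raises manip.Unreachable and nothing moves.
- manip.close_job(): hands the job in; it is judged then, once.
Readings, each from a call of its own:
- manip.get_time_s(): time.
- manip.get_q(): joint angles.
- manip.get_dq(): joint speeds.
- manip.get_tau(): joint torques, N m.
- manip.get_ee_pos(): TCP position.
- manip.get_tcp_rot(): TCP orientation.
- manip.get_wrist_force(): force on the tool from outside, world axes, zero at the start.
- manip.get_ft_torque(): the same for the moment, N m.
- manip.get_opening(): finger opening in m.
- manip.get_gripper_force(): force on a finger pad.
Only numpy, scipy, OpenCV 4.12 (cv2) and the standard library are available. Lean on these libraries where they do the work, as an engineer would, in place of code of your own. Each camera call takes 0.05 s, during which the arm holds its last target. There are 200 camera calls.

### The job

Close the key box on the hall shelf with the fingertips: fold its sprung wooden flap over, press it down flat, then push it forward so that its brass edge slides fully home beneath the brass lip, and let go; it must stay shut by itself. Only push and press: do not pinch the flap between the fingers, leave the spare key lying in the box, and leave the dish of keys, the lint brush and the shoehorn where they are.

Things in the scene. Friction and masses are not known exactly. Their poses are not given: they have to be found in the camera images.
- box: Dark walnut key box, open on top, 150 mm (its x) by 124 mm (its y) by 50 mm high, fixed to the shelf top. Origin: centre of its underside. Its x axis points horizontally from the hinge end to the lip end, z up. Walls 8 mm. A brass lip stands at its +x end, 80 mm wide along y.
- hinge (a point): Point on the flap's hinge axis, midway across, 55 mm above the shelf top. The axis is parallel to the box's y. It lies at box x = -60 mm plus the value of runner, because the hinge sits on a runner that slides.
- runner (a joint): Slide of the hinge runner, with the flap, along the box's +x in m: 0 right back, 0.018 home at its stop, flap fully under the lip. Friction 5 N (6 to 8 N moves it); stays where left. Starts at 0 to 0.002. Moved too far before the flap is down, the flap's edge lands on the lip instead of beneath it.
- flap (a joint): Flap angle in rad: 0 flat over the box, 1.57 upright, 2.0 leaning back (stop). Starts at 1.25 to 1.85. Hinge friction 0.05 N m holds it above about 0.6; lower, a spring (0.1 N m/rad, neutral 1.55) lifts it to about 0.6 when let go, unless it is under the lip. Pressing it flat takes about 4 N at 45 mm from the axis. Tucked and let go it rests at about 0.03.
- push_spot (a point): Point to press and push: on the flap's outer face (upper when shut; looks away from the lip when open), on the midline, 45 mm from the hinge axis and 4 mm outward of it. The flat face is 104 mm wide and runs from 5 mm to the thumb rib at 65 mm. Height of this face when shut: 59 mm above the shelf top.
- flap_edge (a point): Middle of the front edge of the flap's brass tongue, 108 mm from the hinge axis; the tongue is 60 mm wide, 3 mm thick, its upper face 3 mm outward of the hinge axis.
- lip_edge (a point): Middle of the underside of the brass lip where it is lowest, at box x = 60 mm, 61 mm above the shelf top. The lip is 4 mm thick; a mouth flared 4 mm upward reaches 8 mm farther towards the hinge. With the runner back, the shut flap's edge ends 4 mm short of the mouth. Pressed flat, the tongue passes 3 mm beneath the lip.
- flap_outer: Oak outer shell of the flap with the thumb rib, 91 by 104 by 4 mm. Origin on the hinge axis; its x runs along the flap to the front edge, its z is the outward normal.
- flap_lining: Blue fabric-covered panel on the inner face of the flap, 70 by 86 by 2 mm; same origin and axes as flap_outer. Touching it and the outer shell together counts as pinching.
- spare_key: Loose brass key 60 mm long, 4 mm thick, lying in the box on its floor, 8 mm above the shelf top. Origin at the centre of its bow. It stays there.
- dish: Frosted glass dish of keys, 116 mm across, 36 mm high, loose, beside the box. Origin: centre of its underside. To be left alone.
- lint_brush: Teal plastic lint brush, about 215 mm long, 48 mm wide, 24 mm high, loose, beside the box. Origin on its underside near its middle, x along it to the head. To be left alone.
- shoehorn: Wooden spoon-shaped shoehorn, about 205 mm long, 45 mm wide, 12 mm high, loose, lying beyond the lip end of the box. Origin on its underside near its middle. To be left alone.
- rib (a point): Foot of the thumb rib on the flap's outer face, midline, 65 mm from the hinge axis, on the rib's hinge side. The rib is 84 mm wide, 5 mm thick, stands 8 mm out of the face; a slope behind it falls to the front edge. A fingertip between hinge and rib pushes the flap forward against the rib.
Mind the look-alikes: they are no part of the job. There is more than one size of the box; the job needs the middle-sized.

How it is judged:
On the way, in this order (a step that is already met when the one before it is completed fails the run):
1. the flap is folded down flat while the runner is still back (value of joint flap below 0.12 rad and value of joint runner below 0.01 m), for 0.05 s.
2. the flap is pushed home beneath the lip (value of joint flap below 0.06 rad and value of joint runner above 0.014 m), for 0.1 s.
At the end, for the whole second after the job is handed in: With the robot clear, the flap stays within 0.06 rad of flat and still, its runner at least 14 mm forward (18 mm is the stop), so that its edge is under the lip; the spare key lies in the box; dish, lint brush and shoehorn are within 20 mm of where they were (all of step 2 and velocity of joint flap between -0.05 and 0.05 rad/s and x of spare_key in the frame of box between -0.075 and 0.075 m and y of spare_key in the frame of box between -0.062 and 0.062 m and z of spare_key in the frame of box below 0.04 m and linear speed of spare_key below 0.02 m/s and distance of each of dish, lint_brush, shoehorn from where it was at the start of the episode below 0.02 m); the robot touches nothing.
It fails at once if the flap is pinched: fingers on its outer shell and its lining at once (contact force between the fingers and flap_outer above 0.5 N and contact force between the fingers and flap_lining above 0.5 N).
It fails at once if the spare key is lifted out of the box (height (world z) of spare_key above 0.05 m).
It fails at once if the dish is moved or lifted (distance of dish from where it was at the start of the episode above 0.02 m).
It fails at once if the lint brush is moved or lifted (distance of lint_brush from where it was at the start of the episode above 0.02 m).
It fails at once if the shoehorn is moved or lifted (distance of shoehorn from where it was at the start of the episode above 0.02 m).
It also fails if it takes over 38 s, if anything falls off the work surface, if the arm or the gripper's body presses on something with over 40 N, if the wrist force passes 120 N, or if a joint passes its speed limit or range.

## Working session

There is one attempt and no reset: what is moved stays moved. The work goes in short steps, each a Python script; the robot and the scene stay as the last script left them, time stands still between calls to the robot, and variables do not carry over. Pictures are saved under pics/ and viewed, at most 10 in all, crops included, and the job is handed in when it is done.

```bash
ls; mkdir -p pics; python3 - <<'E'
from station import manip
import cv2,numpy as np,pickle
d={}
for n in("side","top","wrist"):
    f=manip.grab_frame(n);d[n]=f
    print(n,f["vertical_fov"],f["cx"],f["cy"],np.round(f["view"],3).tolist())
    if n!="wrist": cv2.imwrite(f"pics/{n}0.png",f["pixels"][:,:,::-1])
pickle.dump(d,open("f0.pkl","wb"))
print(manip.get_time_s(),manip.get_tcp_rot(),manip.hold_point_z)
E
```

```text
pics
side 47.61124305541203 251.62636448456243 195.09452625264396 [[-0.996, -0.084, 0.014, 0.56], [-0.073, 0.761, -0.645, 0.019], [0.044, -0.644, -0.764, 1.04], [0.0, 0.0, 0.0, 1.0]]
top 47.31444274757048 250.09941028637255 190.6154903394612 [[0.013, -1.0, -0.001, 0.09], [-0.998, -0.013, -0.054, 0.533], [0.054, 0.001, -0.999, 1.306], [0.0, 0.0, 0.0, 1.0]]
wrist 59.085935496502714 253.5355782448493 190.57434763881332 [[0.289, 0.957, -0.002, -0.574], [0.923, -0.278, 0.266, -0.034], [0.255, -0.078, -0.964, 0.378], [0.0, 0.0, 0.0, 1.0]]
0.15 [-4.58279857e-01 -3.10750846e+00  2.00667495e-03] 0.1547
```

View pics/side0.png

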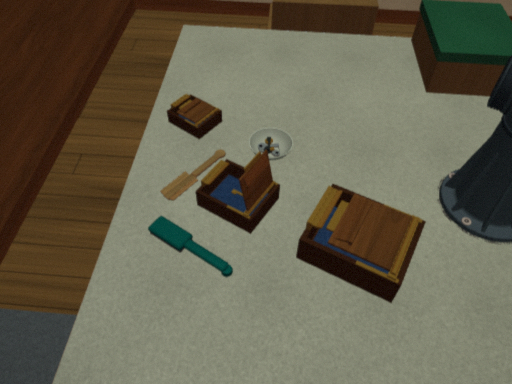

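View pics/top0.png

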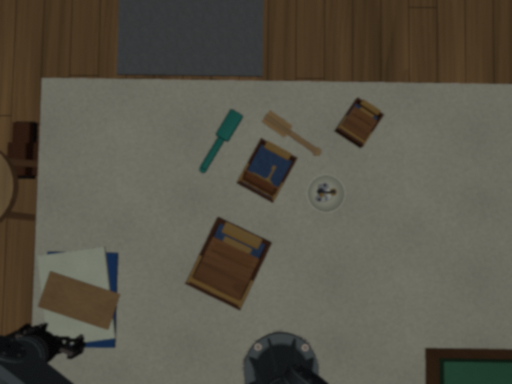

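The top view shows the middle-sized box at about (267,170). Its flap stands open at the lower, robot-side end, and the lip is at the upper end. The dish is at (326,193), the brush at (222,140), the shoehorn at (292,133). I'll enlarge both views next.

```bash
python3 - <<'E'
import cv2,numpy as np,pickle
d=pickle.load(open("f0.pkl","rb"))
a=d["top"]["pixels"][130:210,227:307];b=d["side"]["pixels"][145:235,190:290]
a=cv2.resize(a,(400,400),interpolation=cv2.INTER_CUBIC);b=cv2.resize(b,(400,360),interpolation=cv2.INTER_CUBIC)
c=np.zeros((400,800,3),np.uint8);c[:,:400]=a;c[:360,400:]=b
c=np.clip(c*1.6,0,255).astype(np.uint8)
cv2.imwrite("pics/crop1.png",c[:,:,::-1])
E
```

```text
(no output)
```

View pics/crop1.png

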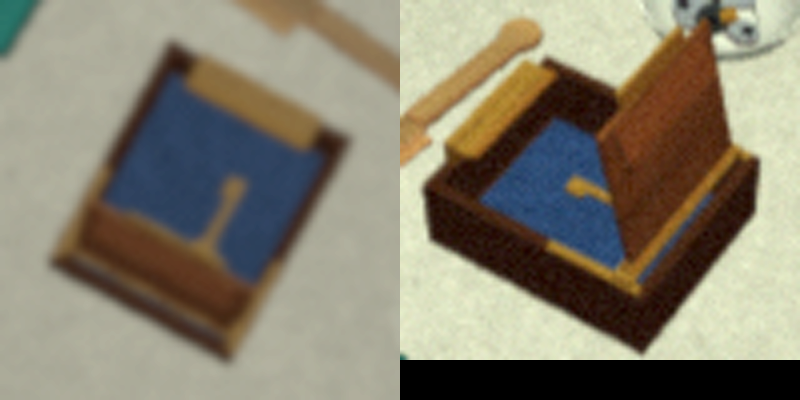

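The enlarged view shows the box rim clearly. In the top crop its corners are at about (172,42), (348,138), (230,360) and (52,262). The flap leans a little short of upright, and its tongue edge is at about (650,62) in the side crop. I'll compute the pose from these.

```bash
cat > h.py <<'E'
import numpy as np
def ray(f,u,v):
    F=192/np.tan(np.radians(f["vertical_fov"])/2);V=np.array(f["view"])
    R,t=V[:3,:3],V[:3,3];return -R.T@t,R.T@np.array([(u-f["cx"])/F,(v-f["cy"])/F,1])
def onplane(f,u,v,n,d):   # n.p=d
    o,r=ray(f,u,v);n=np.array(n,float);return o+r*(d-n@o)/(n@r)
def fit(P,Q): # 2D rigid P->Q, returns yaw,t
    p,q=P-P.mean(0),Q-Q.mean(0);a=np.arctan2((p[:,0]*q[:,1]-p[:,1]*q[:,0]).sum(),(p*q).sum())
    R=np.array([[np.cos(a),-np.sin(a)],[np.sin(a),np.cos(a)]]);t=Q.mean(0)-R@P.mean(0);return a,t,Q-(P@R.T+t)
E
python3 - <<'E'
from h import *;import pickle
d=pickle.load(open("f0.pkl","rb"));T,S=d["top"],d["side"]
# corner order: lip +y, lip -y, hinge -y, hinge +y
B=np.array([[75,62],[75,-62],[-75,-62],[-75,62]])/1e3
Q=np.array([onplane(T,227+x/5-.4,130+y/5-.4,[0,0,1],.05)[:2] for x,y in[(172,42),(348,138),(230,360),(52,262)]])
a,t,e=fit(B,Q);print("top",a,t,np.round(e*1e3,1).tolist())
# side view rim corners: lip+y, hinge+y, hinge-y, lip-y(hidden-ish)
Q=np.array([onplane(S,190+(x-400)/4-.4,145+y/4-.4,[0,0,1],.05)[:2] for x,y in[(427,188),(547,62),(757,158),(640,293)]])
a2,t2,e=fit(B,Q);print("side",a2,t2,np.round(e*1e3,1).tolist())
ax=np.array([np.cos(a),np.sin(a),0]);ay=np.array([-np.sin(a),np.cos(a),0]);c=np.r_[(t+t2)/2,0]
for y,(u,v) in [(.03,(617,98)),(-.03,(683,28)),(0,(650,63))]:
    p=onplane(S,190+(u-400)/4-.4,145+v/4-.4,ay,ay@c+y)
    X=ax@(p-c);print(y,X,p[2],"theta",np.arctan2(p[2]-.055,X+.06),"r",np.hypot(p[2]-.055,X+.06))
E
```

```text
top -0.48478035625608107 [0.59177382 0.04903138] [[-1.8, -2.0], [0.4, 3.4], [1.5, 1.6], [-0.1, -3.0]]
side -0.4778263992429308 [0.59072429 0.05101387] [[-3.3, 0.4], [-1.7, 4.4], [1.7, 0.8], [3.3, -5.7]]
0.03 -0.03717020281100269 0.15793080721611796 theta 1.3525321389360454 r 0.1054322090912089
-0.03 -0.0393093632828967 0.15978773587264794 theta 1.375851148473661 r 0.10681091721858292
0 -0.037904078335168734 0.15823437070487167 theta 1.3599412948411727 r 0.10557255821968713
```

```bash
cat >> h.py <<'E'
from scipy.spatial.transform import Rotation as Ro
A=-.481;C=np.array([.591,.050,0]);AX=np.array([np.cos(A),np.sin(A),0]);AY=np.array([-np.sin(A),np.cos(A),0]);Z=np.array([0,0,1.])
RM=np.c_[AX,-AY,-Z];HALF=.011;TIP=.173
ROTS=[Ro.from_matrix(RM@np.diag(s)).as_rotvec() for s in([1,1,1],[-1,-1,1])]
def tcp(x,z,y=0): return C+AX*(x-HALF)+AY*y+Z*(z+TIP)   # front lower edge of the tips at box (x,z)
E
python3 - <<'E'
from h import *;from station import manip;import cv2
manip.grip(0.0,20)
q0=np.array(manip.get_q())
qs=[manip.inverse_kinematics(tcp(-.13,.2),r) for r in ROTS];print(qs)
k=min((abs(np.array(q)-q0)[5],i) for i,q in enumerate(qs) if q is not None)[1];print(k)
manip.reach(tcp(-.13,.2),ROTS[k]);manip.move_straight(tcp(-.11,.115),feed=.15)
print(manip.get_time_s(),manip.get_ee_pos(),tcp(-.11,.115),manip.get_opening(),manip.get_wrist_force())
f=manip.grab_frame("side");F=192/np.tan(np.radians(f["vertical_fov"])/2);V=np.array(f["view"])
def pr(p): c=V[:3,:3]@p+V[:3,3];return F*c[0]/c[2]+f["cx"],F*c[1]/c[2]+f["cy"]
im=f["pixels"][120:240,180:320,::-1].copy();im=cv2.resize(im,None,fx=5,fy=5,interpolation=cv2.INTER_CUBIC);im=np.clip(im*1.6,0,255).astype(np.uint8)
for z,col in((.115,(0,0,255)),(.102,(0,255,255))):
  for x in(-.11,-.132):
    u,v=pr(C+AX*x+Z*z);cv2.circle(im,(int((u+.5-180)*5),int((v+.5-120)*5)),3,col,-1)
cv2.imwrite("pics/side1.png",im)
E
```

```text
[array([-5.50615550e-03, -2.76277679e-03,  1.87221246e+00, -4.44089210e-16,
        1.27214297e+00,  2.04629017e+00]), array([-5.50615550e-03, -2.76277679e-03,  1.87221246e+00, -4.44089210e-16,
        1.27214297e+00, -1.09530248e+00])]
1
3.5667 [0.48398152 0.10626869 0.28858645] [0.48372954 0.10598258 0.288     ] -0.00013866114888063988 [-0.44097746 -0.02927615  0.00883109]
```

View pics/side1.png

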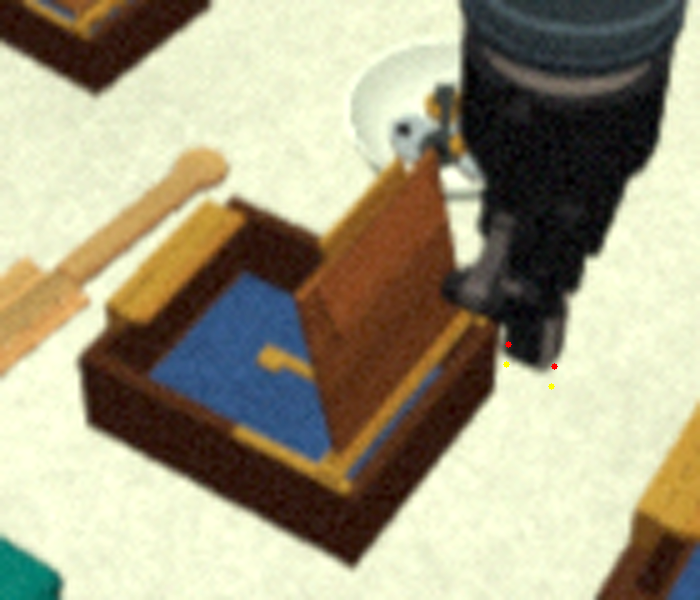

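The shut tips sit at the predicted red dots, near (508,344) and (555,367), so the 173 mm figure holds with the gripper closed. Next I'll fold the flap along an arc.

```bash
python3 - <<'E'
from h import *;from station import manip;import cv2
def arc(t,r=.055,o=.004): return tcp(-.06+r*np.cos(t)-o*np.sin(t),.055+r*np.sin(t)+o*np.cos(t))
fz=np.array(manip.get_wrist_force())
def fo():
    f=np.array(manip.get_wrist_force())-fz;return np.round([f@AX,f@AY,f[2]],1)
manip.move_straight(arc(1.55),feed=.1);print(fo())
for t in np.linspace(1.4,0.04,10):
    manip.move_straight(arc(t),feed=.08);f=fo();print(round(t,2),f,round(manip.get_time_s(),1))
    if abs(f).max()>18: break
cv2.imwrite("pics/side2.png",np.clip(cv2.resize(manip.grab_frame("side")["pixels"][120:240,180:320,::-1],None,fx=5,fy=5,interpolation=cv2.INTER_CUBIC)*1.6,0,255))
E
```

```text
[-0.2 -0.7 -1.4]
1.4 [-0.6  1.  -0.1] 4.5
1.25 [-0.3 -0.7 -0.1] 4.7
1.1 [ 1.1 -0.4 -1.1] 5.0
0.95 [-1.  -0.7 -0.2] 5.2
0.8 [ 0.2  1.  -1. ] 5.5
0.64 [-0.4 -0.  -0.9] 5.7
0.49 [-0.7 -0.1 -0.5] 6.0
0.34 [-0.6  0.1 -0.4] 6.2
0.19 [-0.6  0.5 -0.1] 6.5
0.04 [-0.  -0.3  1.1] 6.7[ WARN:0@4.339] global loadsave.cpp:1063 imwrite_ Unsupported depth image for selected encoder is fallbacked to CV_8U.
```

View pics/side2.png

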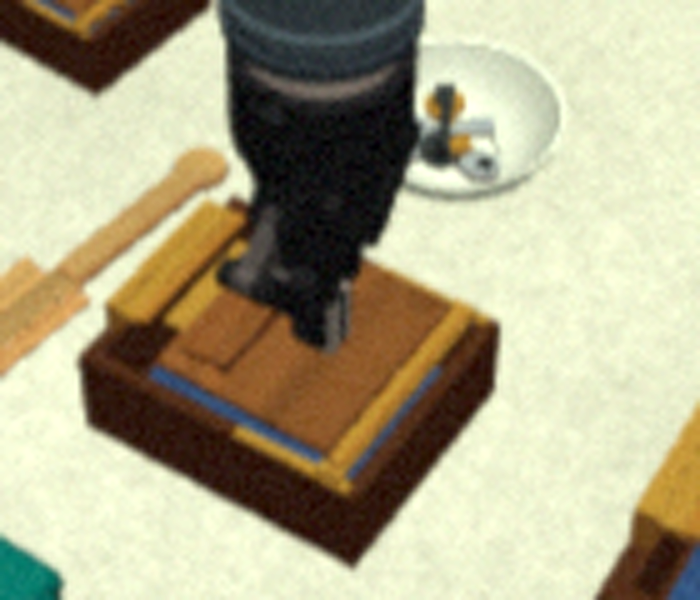

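The flap is nearly flat. Its tongue, near (205,285), is short of the lip and the fingertips, near (320,340), are behind the rib. Now I'll press down, then push forward.

```bash
python3 - <<'E'
from h import *;from station import manip;import cv2
def fo():
    f=np.mean([manip.get_wrist_force() for _ in range(3)],0);return np.round([f@AX+.4,f@AY,f[2]],1)
def go(d): 
    global P;P=P+d;manip.move_straight(P,feed=.03)
P=np.array(tcp(-.06+.055,.059))
go(0*Z);print(fo())
for i in range(10):
    go(-.0007*Z);manip.wait(.1);f=fo();print("press",i,f,round(manip.get_ee_pos()[2]-TIP,4))
    if f[2]>7.5: break
manip.wait(.3);print(fo())
s=0
while s<.033:
    go(.002*AX);s+=.002;f=fo();e=(np.array(manip.get_ee_pos())-C)@AX+HALF
    print(round(s,3),f,"front x",round(e,4),round(manip.get_ee_pos()[2]-TIP,4))
    if f[2]<5: P=P-.0003*Z
    if f[2]>14: P=P+.0003*Z
    if f[0]<-22: break
manip.wait(.3);print(fo(),manip.get_time_s())
cv2.imwrite("pics/side3.png",np.clip(cv2.resize(manip.grab_frame("side")["pixels"][120:240,180:320,::-1],None,fx=5,fy=5,interpolation=cv2.INTER_CUBIC)*1.6,0,255).astype(np.uint8))
E
```

```text
[-0.7 -1.   4.8]
press 0 [-1.7 -1.6  8.6] 0.0591
[-1.8 -1.   8.6]
0.002 [-4.  -1.2  9.5] front x -0.0031 0.0591
0.004 [-3.9 -1.7 10.5] front x -0.0012 0.0591
0.006 [-2.9 -2.4  9.4] front x 0.0008 0.0591
0.008 [-3.3 -2.6  9.4] front x 0.0028 0.0591
0.01 [-4.  -2.   9.9] front x 0.0048 0.0591
0.012 [-3.7 -1.9  9.9] front x 0.0068 0.0591
0.014 [-4.2 -2.2 10.1] front x 0.0088 0.0591
0.016 [-3.5 -2.3  9.8] front x 0.0108 0.0591
0.018 [-5.6 -1.9 10.2] front x 0.0125 0.059
0.02 [-7.9 -0.6 12.4] front x 0.0141 0.059
0.022 [-8.1 -1.7 12.3] front x 0.016 0.059
0.024 [-8.  -1.2 11.3] front x 0.018 0.0589
0.026 [-7.3  0.2 11.9] front x 0.02 0.0589
0.028 [-6.7 -0.6 11.5] front x 0.022 0.0589
0.03 [-8.2 -0.8 11.4] front x 0.0241 0.0589
0.032 [-11.9   0.2  14.8] front x 0.0249 0.0586
0.034 [-18.3  -0.8  17.4] front x 0.0257 0.0584
[-17.5  -0.3  16.7] 12.2417
```

View pics/side3.png

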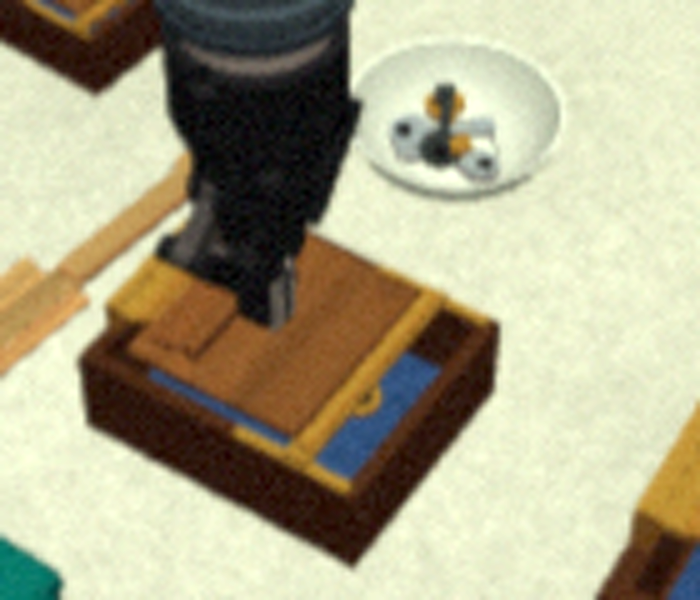

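The push force climbed from 8 N to 18 N at front x of about 25 mm, against 23 mm predicted for the stop. The hinge bar has moved forward, near (365,390), and the spare key's bow shows at (365,400). I'll let go and check.

```bash
python3 - <<'E'
from h import *;from station import manip;import cv2
P=np.array(manip.get_ee_pos())
manip.move_straight(P-.002*AX,feed=.03);manip.move_straight(P-.003*AX+.12*Z,feed=.1)
manip.move_straight(P-.15*AX+.2*Z,feed=.2);manip.wait(.5)
print(manip.get_time_s(),manip.get_wrist_force())
s=manip.grab_frame("side")["pixels"][145:235,190:290];t=manip.grab_frame("top")["pixels"][130:210,227:307]
c=np.zeros((400,800,3),np.uint8);c[:,:400]=cv2.resize(t,(400,400),interpolation=cv2.INTER_CUBIC);c[:360,400:]=cv2.resize(s,(400,360),interpolation=cv2.INTER_CUBIC)
cv2.imwrite("pics/end.png",np.clip(c*1.6,0,255).astype(np.uint8)[:,:,::-1])
E
```

```text
15.45 [-0.58976761 -0.14305372 -0.0415982 ]
```

View pics/end.png

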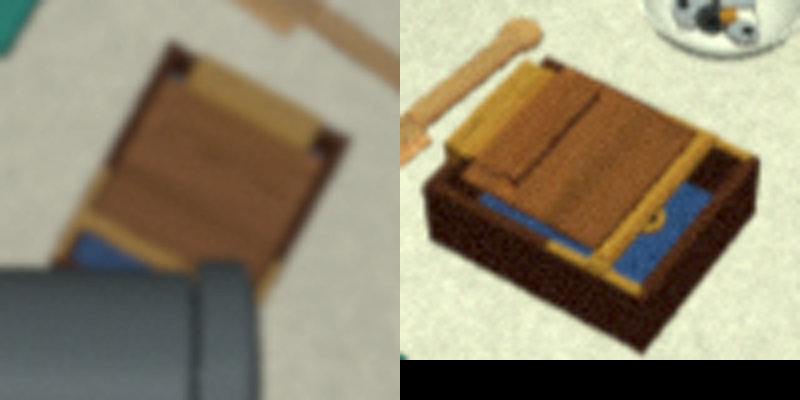

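The flap lies flat with its tongue out of sight under the lip. The hinge bar's end moved from (625,275) to (597,262), about 18–20 mm, so the runner is home. The spare key is in the box and the neighbouring items have not moved.

```bash
python3 -c "
from station import manip
print(manip.close_job())"
```

```text
the job is handed in; nothing more can be done
None
```

The key box is shut and the job is handed in at about 15.5 s of the 38 s; the judge's verdict was not shown. The last camera check had the flap flat with its edge under the lip, the runner at its stop, the spare key still in the box and the arm clear.

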